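# Turn the drained well block over and clip it onto the shaker

### The job

Two well blocks lie on the grey absorbent mat; one of them was washed and put down with its wells facing the mat to drain. Turn that one the right way up and clip it into the spring holder on top of the shaker: push one of its grooved long edges under the lip of the sprung jaw, lower the other edge and let the spring push it under the lip of the fixed jaw, so that it sits flat on the platform, wells up, centred in the jaws. Leave the other block, which is still in use with its wells up, where it is.

Things in the scene. Friction and masses are not known exactly. Their poses are not given: they have to be found in the camera images.
- drained_center (a point): Centre, half-way up, of the block to clip in: white plastic, 50 (x) x 60 (y) x 30 mm (z), about 80 g, gripped by its flat 50 x 30 end faces at y = +-30. z points from the flat closed underside to the 3 x 4 open square wells, so it starts pointing down. It lies on a flat fixed mat 2 mm thick. Turned half round about z it fits the holder just as well.
- other_center (a point): Same point of the second, identical block, which stands wells up. Profile of both blocks across x, from the underside up: foot 50 mm wide and 4 mm thick; then a clamping groove 8 mm deep along both 60 mm sides, 4 to 13 mm up (waist 34 mm wide); above it 50 mm wide again up to the open wells at 30 mm. A tall analyser stands right of y = -0.13 m and a monitor beyond x = 0.65 m.
- seat (a point): Where the centre of a clipped block lies: 15 mm above the shaker's flat platform, which is 52 mm above the worktop. z up, x from fixed jaw to sprung jaw (roughly to the robot's right), y along the jaws; the block's x lies along this x, either way round. Upright face of the fixed jaw at x = -25 mm, of the sprung jaw at +22.5 mm at rest. White housing 176 x 156 mm, fixed.
- fixed_lip (a point): Middle of the top inner edge of the fixed jaw's lip (aluminium), at x = -22 mm, y = 0 in the seat's frame, 10 mm above the platform. The lip is 3 mm thick, overhangs the jaw's upright face by 3 mm and leaves a gap 7 mm high above the platform. The jaw is 40 mm long in y and reaches back to x = -35 mm. Axes as the seat.
- jaw_lip (a point): Middle of the top inner edge of the sprung jaw's lip (aluminium), at x = +19 mm, y = 0 in the seat's frame when at rest, 10 mm above the platform. The lip is 3 mm thick, overhangs the upright face by 3.5 mm and leaves a gap 7 mm high. The jaw is 44 mm long in y; its rods and abutment behind, 10 mm high, reach to x = +92 mm. Axes as the seat.
- jaw (a joint): Travel of the sprung jaw in m along +x of the seat: 0 at rest, 0.012 fully back. Its spring pushes towards the fixed jaw with 2.3 N at rest and 0.3 N more per mm. With a block clipped in it reads 0.0025; with the block's far edge against it, it must be pushed past 0.0055 for the near edge to pass the fixed lip.

How it is judged (in metres and radians):
On the way:
1. the drained block has been turned wells up (angle between drained_center's own z axis and vertical below 0.45 rad), for 0.1 s.
At the end, for the whole second after the job is handed in: The drained block sits wells up in the spring holder, flat on the platform (tilt under 0.06 rad, height within 1.5 to 2 mm), square to the jaws (within 0.08 rad), pressed home into the fixed jaw by the sprung jaw (within 1.5 to 2 mm), and centred along the jaws within 10 mm (angle between drained_center's own z axis and vertical below 0.06 rad and angle between the x axis of drained_center and the x axis of seat, either way round below 0.08 rad and x of drained_center in the frame of seat between -0.002 and 0.0015 m and y of drained_center in the frame of seat between -0.01 and 0.01 m and z of drained_center in the frame of seat between -0.002 and 0.0015 m and value of joint jaw between 0.0012 and 0.004 m); the robot touches nothing.
It fails at once if the other block is moved by more than 15 mm or tipped (distance of other_center from where it was at the start of the episode above 0.015 m or angle between other_center's own z axis and vertical above 0.3 rad).
It also fails if it takes over 72 s, if anything falls off the work surface, if the arm or the gripper's body presses on something with over 40 N, if the wrist force passes 120 N, or if a joint passes its speed limit or range.

### The arm

A 6-joint arm with a two-finger parallel gripper is mounted at the origin on a cart in front of the work surface, level with it; the furniture and walls round the work are solid. World frame = base frame: x ahead of the robot, y to its left, z up, the work surface at z = 0. Lengths are in m, angles in degrees, forces in N, time in s.
With the tool pointing down it reaches from about 0.425 to 0.925 m from the base axis. Payload 12.5 kg.
Tool frame: the origin (TCP) lies on the centre line of the jaws, within the pads' length; the fingertips stand arm.finger_overhang ahead of it and the grasp point (between the pads) is the TCP (arm.finger_overhang is the distance from the TCP to the fingertips, in m); z points along the fingers, y is the line along which they close (so a half turn about z gives the same grasp; the last joint's range is limited). The gripper opens to 85 mm and grips with 20 to 120 N. Pads are 22 mm wide; open, the fingers measure 114 mm over their backs; the gripper's body (76 mm by 85 mm) begins 54 mm behind the grasp point. The pads swing forward as they close: fully open they stand 13 mm farther back than shut.
Start: joints at [60.355, 28.126, 89.318, -0, 62.55, -6.05], TCP at [0.25, 0.573, 0.25] pointing down, gripper open.
Joint ranges: [-177.58, 177.58], [-47.91, 125.51], [2.72, 160], [-65.01, 245.01], [3.68, 167.84], [-153.87, 153.87]. Speed limits (degrees/s): [127.2, 127.2, 159.86, 180, 180, 180].

### API

Orientations are given as a 3x3 rotation matrix whose columns are the frame's x, y, z axes.
In Python, from workcell import arm gives the robot as it stands.
- The arm moves only by the tool jog_arm, never from a script. Its arguments are lists of equal length, an entry for each row: "offset": the shift along the world's x, y, z as a fraction of full scale, a list of three; "delta_rot": the turn, a rotation vector about the world's x, y, z as a fraction of full scale, a list of three; "grip": the closure, from -1 (fully open) to 1 (shut). In form: {"offset": [[dx, dy, dz], ...], "delta_rot": [[wx, wy, wz], ...], "grip": [grip, ...]}. A call has exactly 8 rows; each row is the pose to reach, as a shift and turn from the pose commanded when the call began, turning the shorter way round; what a row does not reach only later rows make up. Full scale, the value 1, is 400 mm for a shift and pi rad for a turn. A row lasts 1/12 s, in which the tool goes at most 41.7 mm and 7.16 degrees, less where a joint would pass 70% of its speed; a pose out of reach is approached as far as the arm can. A call with a number of a shift or a turn outside -1 to 1 is refused whole. A call with a gripper value outside its range is refused whole. The fingers move at their own pace and stop on an object; the grip force is fixed at half the most. Time passes only in rows, so rows that repeat a pose let the fingers close, or fill a call up. It gives the time, the measured TCP pose, the force, the opening and the grip force at its end, in the units of the state.
- arm.observe(): the state, without advancing time (a new reading comes with each control period).
- arm.snapshot(name): name is "side" or "top" or "wrist"; returns a dict with "frame" (400x640x3 uint8, red, green, blue), "fovy" (degrees; the focal length in pixels is half the picture's height over the tangent of half this angle, whatever the lens; pixels are square), "cx", "cy" (the principal point, pixels), "world_to_cam" (4x4, takes a point from world to camera coordinates). Camera axes: x right, y up, looking along -z (the intrinsics and any distortion apply to the point x, -y, -z); pixel columns grow to the right and rows downward; lengths in m; the calibration is good to about 2 mm. A picture is of the moment at which its call begins. There is no depth.
- arm.job_done(): hands the job in; it is judged then, once.
The state is a dict: "time_s": time; "q": joint angles; "dq": joint speeds; "joint_torque": joint torques, N m; "position": TCP position; "eef_rot": TCP orientation; "contact_force": force on the tool from outside, world axes, zero at the start; "ft_torque": the same for the moment, N m; "opening": opening from 0.0 (shut) to 1.0 (fully open); "grip_force": force on a finger pad.
Only numpy, scipy, OpenCV 4.12 (cv2) and the standard library are available. Lean on these libraries where they do the work, as an engineer would, in place of code of your own. Each camera call takes 0.05 s, during which the arm holds its last target. There are 200 camera calls.

## Working session

There is one attempt and no reset: what is moved stays moved. The work goes in short steps, Python scripts to look and compute and a tool call to move; the robot and the scene stay as the last step left them, time stands still between calls to the robot, and variables do not carry over. Pictures are saved under pics/ and viewed, at most 10 in all, crops included, and the job is handed in when it is done.

Besides the shell and the picture viewer there is one more tool, called after "Request:" as a command line: name --argument value ..., lists and objects as JSON in quotes. jog_arm: Moves the arm, as the interface text tells. Shift numbers are shares of 400 mm and turn numbers shares of pi rad, none past 1 either way. Its arguments: {"type":"object","properties":{"offset":{"type":"array"},"delta_rot":{"type":"array"},"grip":{"type":"array"}},"required":["offset","delta_rot","grip"]}

```bash
mkdir -p pics; cat > h.py <<'E'
import numpy as np, cv2
from workcell import arm
def snap(n,fn=None):
    s=arm.snapshot(n)
    if fn: cv2.imwrite('pics/'+fn,s['frame'][:,:,::-1])
    return s
def ray(s,u,v):
    f=s['frame'].shape[0]/2/np.tan(np.radians(s['fovy'])/2)
    T=np.array(s['world_to_cam']);R=T[:3,:3];t=T[:3,3]
    d=R.T@np.array([(u-s['cx'])/f,-(v-s['cy'])/f,-1]);return -R.T@t,d
def onz(s,u,v,z):
    o,d=ray(s,u,v);return o+d*(z-o[2])/d[2]
def proj(s,p):
    f=s['frame'].shape[0]/2/np.tan(np.radians(s['fovy'])/2)
    T=np.array(s['world_to_cam']);c=T[:3,:3]@p+T[:3,3]
    return s['cx']+f*c[0]/-c[2], s['cy']-f*c[1]/-c[2]
E
python3 - <<'E'
from h import *
print(arm.finger_overhang)
for n in ('top','side','wrist'):
    s=snap(n,n+'1.png');print(n,s['fovy'],s['cx'],s['cy'],np.round(s['world_to_cam'],3).tolist(),[k for k in s])
o=arm.observe();print(o['position'],np.round(o['eef_rot'],3),o['contact_force'])
cv2.imwrite('pics/a.png',np.vstack([cv2.imread('pics/top1.png')]))
E
```

```text
0.019
top 54.66403782857133 312.14715311547695 199.9442366669529 [[-0.006, -1.0, 0.023, 0.183], [0.991, -0.003, 0.133, -0.498], [-0.133, 0.024, 0.991, -0.841], [0.0, 0.0, 0.0, 1.0]] ['frame', 'fovy', 'cx', 'cy', 'world_to_cam']
side 48.575330157131646 332.1167669819509 199.40598735279664 [[-0.973, -0.23, 0.01, 0.556], [0.134, -0.532, 0.836, -0.026], [-0.187, 0.815, 0.548, -0.985], [0.0, 0.0, 0.0, 1.0]] ['frame', 'fovy', 'cx', 'cy', 'world_to_cam']
wrist 61.626594739429 318.02765706138234 201.79242874293723 [[0.402, 0.916, -0.001, -0.625], [-0.879, 0.385, -0.281, 0.036], [-0.257, 0.114, 0.96, -0.378], [0.0, 0.0, 0.0, 1.0]] ['frame', 'fovy', 'cx', 'cy', 'world_to_cam']
[0.25007578 0.57261521 0.24987859] [[-0.916  0.4   -0.   ]
 [ 0.4    0.916 -0.001]
 [ 0.    -0.001 -1.   ]] [ 0.14066229 -0.03591495  0.26318941]
```

View pics/top1.png

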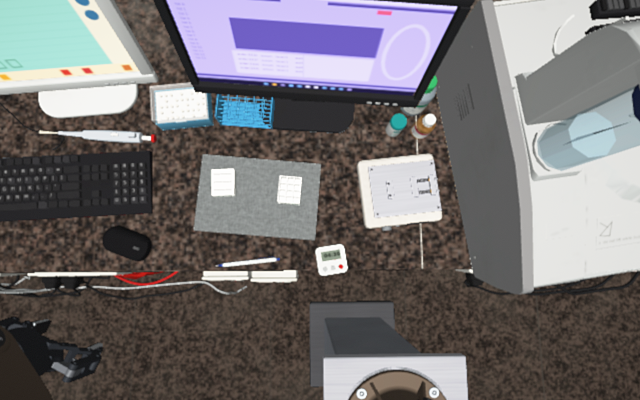

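View pics/side1.png

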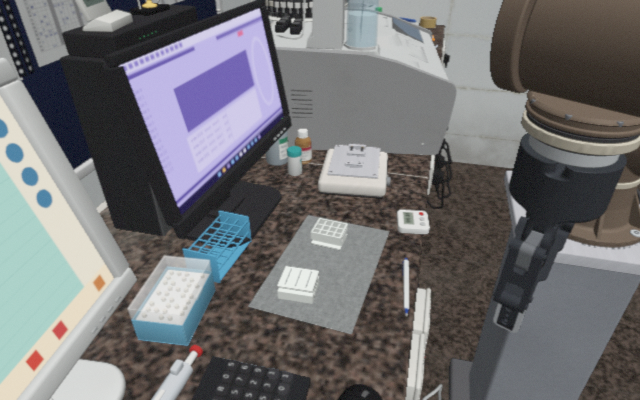

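Top view: two white blocks on the mat at about (222,182) and (290,190), and the holder at about (400,190). The side view shows wells in the block at (330,233). I'll enlarge crops to check the other block, which looks like the upside-down one, at (298,283).

```bash
python3 - <<'E'
from h import *
t=cv2.imread('pics/top1.png');s=cv2.imread('pics/side1.png')
r=lambda i,x,y,w,h:cv2.resize(i[y:y+h,x:x+w],(400,300),interpolation=cv2.INTER_CUBIC)
cv2.imwrite('pics/c1.png',np.vstack([np.hstack([r(t,195,145,120,90),r(t,350,150,100,75)]),np.hstack([r(s,260,210,120,90),r(s,310,135,90,68)])]))
E
```

```text
(no output)
```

View pics/c1.png

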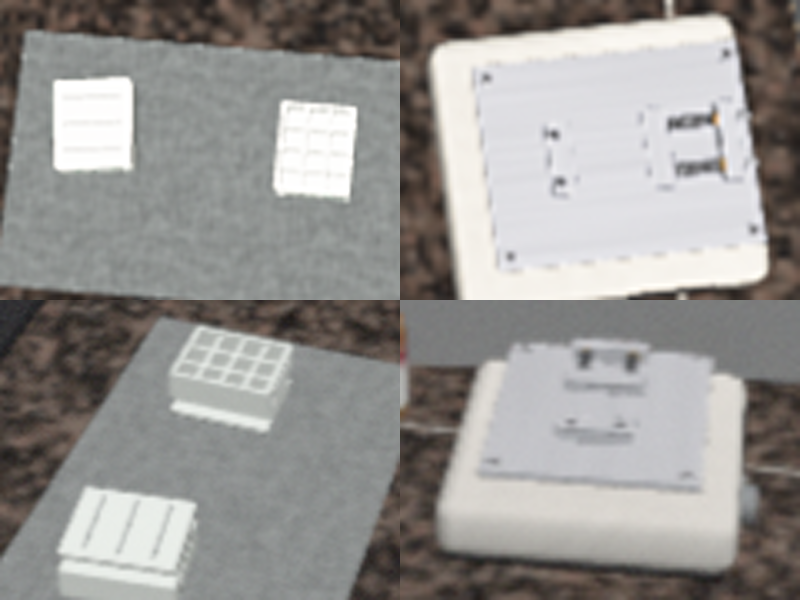

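The left block (top view (222,182)) shows a plain ridged underside, so it is the drained one. The right one at (290,190) shows 3x4 wells. Both have their grooved sides facing ±world y. In the holder, the fixed jaw is on the left and the sprung jaw, with rods, on the right.

```bash
python3 - <<'E'
from h import *
s=snap('top');im=s['frame']
roi=np.zeros(im.shape[:2],np.uint8);roi[150:235,195:322]=1
m=((im.min(2)>185)*roi).astype(np.uint8)
for c in cv2.findContours(m,0,2)[0]:
    if cv2.contourArea(c)>100:
        r=cv2.minAreaRect(c);b=cv2.boxPoints(r);w=np.array([onz(s,*p,0.032) for p in b])
        print('blk',r,w.mean(0).round(4),np.round(w,3)[:,:2].tolist())
        e=[np.linalg.norm(w[1]-w[0]),np.linalg.norm(w[2]-w[1])];d=(w[1]-w[0]) if e[0]>e[1] else w[2]-w[1]
        print(e,'long axis ang',np.degrees(np.arctan2(d[1],d[0])))
# shaker
for u,v,z in [(489,76,.052),(727,53,.052),(752,229,.052),(511,257,.052)]:
    print('screw',onz(s,350+(u-400)/4,150+v/4,z).round(4))
for u,v in [(545,127),(560,185),(575,125),(640,110),(655,185),(672,180)]:
    print('jaw',u,v,onz(s,350+(u-400)/4,150+v/4,.062).round(4))
w=snap('wrist');c,_=ray(w,0,0);o=arm.observe();R=np.array(o['eef_rot']);print('cam in tool',R.T@(c-o['position']))
E
```

```text
blk ((288.9448547363281, 189.66207885742188), (23.4188289642334, 28.40155601501465), 4.763641834259033) [0.5223 0.2325 0.032 ] [[0.492, 0.261], [0.557, 0.256], [0.552, 0.203], [0.488, 0.209]]
[np.float64(0.06483155400334063), np.float64(0.053063264254440204)] long axis ang -4.374434006934548
blk ((222.5, 182.0), (28.0, 23.0), 90.0) [0.5402 0.382  0.032 ] [[0.572, 0.409], [0.572, 0.357], [0.508, 0.356], [0.508, 0.407]]
[np.float64(0.051806982734820935), np.float64(0.06410970180876294)] long axis ang -178.83132439297967
screw [0.5651 0.0462 0.052 ]
screw [ 0.5781 -0.0882  0.052 ]
screw [ 0.4787 -0.0974  0.052 ]
screw [0.4637 0.0368 0.052 ]
jaw 545 127 [0.5343 0.0179 0.062 ]
jaw 560 185 [0.5021 0.0107 0.062 ]
jaw 575 125 [0.5354 0.0013 0.062 ]
jaw 640 110 [ 0.5437 -0.035   0.062 ]
jaw 655 185 [ 0.502  -0.0415  0.062 ]
jaw 672 180 [ 0.5047 -0.051   0.062 ]
cam in tool [ 7.11251660e-02  3.21260782e-05 -1.22004128e-01]
```

Request:
jog_arm --offset '[[0.725,-0.475,-0.075],[0.725,-0.475,-0.075],[0.725,-0.475,-0.075],[0.725,-0.475,-0.075],[0.725,-0.475,-0.075],[0.725,-0.475,-0.075],[0.725,-0.475,-0.075],[0.725,-0.475,-0.075]]' --delta_rot '[[0,0,-0.362],[0,0,-0.362],[0,0,-0.362],[0,0,-0.362],[0,0,-0.362],[0,0,-0.362],[0,0,-0.362],[0,0,-0.362]]' --grip '[-1,-1,-1,-1,-1,-1,-1,-1]'

```text
time_s: 0.92
position: [0.5294, 0.3893, 0.2214]
eef_rot: [[-0.152, 0.988, 0.0], [0.988, 0.152, 0.0], [-0.0, 0.0, -1.0]]
contact_force: [0.7, 0.7, 0.3]
opening: 0.996
grip_force: 0.0
```

```bash
python3 - <<'E'
from h import *
s=snap('wrist','w2.png');o=arm.observe();print(o['position'],np.round(o['eef_rot'],3).tolist())
im=s['frame'];m=(im.min(2)>185).astype(np.uint8)
for c in cv2.findContours(m,0,2)[0]:
    if cv2.contourArea(c)>1500:
        r=cv2.minAreaRect(c);b=cv2.boxPoints(r);w=np.array([onz(s,*p,0.032) for p in b])
        print('blk',r,w.mean(0).round(4),np.round(w,3)[:,:2].tolist())
E
```

```text
[0.53491523 0.38528042 0.22040005] [[-0.139, 0.99, 0.001], [0.99, 0.139, -0.001], [-0.001, 0.001, -1.0]]
blk ((292.2303161621094, 320.6685485839844), (59.3629150390625, 43.622745513916016), 12.994616508483887) [0.5255 0.2325 0.032 ] [[0.491, 0.209], [0.496, 0.263], [0.559, 0.256], [0.556, 0.201]]
blk ((333.40997314453125, 190.1300048828125), (71.5592041015625, 57.27565383911133), 8.13010311126709) [0.5457 0.3827 0.032 ] [[0.511, 0.354], [0.511, 0.411], [0.578, 0.411], [0.582, 0.354]]
blk ((555.7200927734375, 121.33282470703125), (87.90381622314453, 158.8491973876953), 13.495734214782715) [0.7346 0.4726 0.032 ] [[0.698, 0.408], [0.689, 0.543], [0.766, 0.538], [0.786, 0.401]]
```

View pics/w2.png

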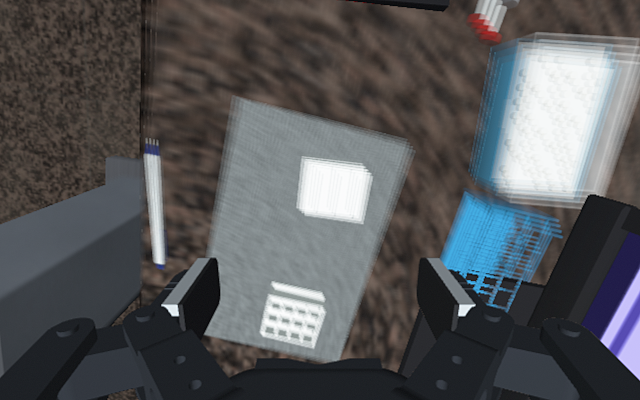

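The wrist picture is blurred by motion. The drained block is at about (333,190), which is around (0.542, 0.382), and the other block is at (292,315).

Request:
jog_arm --offset '[[0,0,-0.1],[0,0,-0.1],[0,0,-0.1],[0,0,-0.1],[0,0,-0.1],[0,0,-0.1],[0,0,-0.1],[0,0,-0.1]]' --delta_rot '[[0,0,-0.037],[0,0,-0.037],[0,0,-0.037],[0,0,-0.037],[0,0,-0.037],[0,0,-0.037],[0,0,-0.037],[0,0,-0.037]]' --grip '[-1,-1,-1,-1,-1,-1,-1,-1]'

```text
time_s: 1.63
position: [0.5278, 0.3911, 0.1824]
eef_rot: [[-0.044, 0.999, 0.001], [0.999, 0.044, 0.001], [0.001, 0.001, -1.0]]
contact_force: [0.0, 0.1, 0.0]
opening: 1.0
grip_force: 0.0
```

```bash
cat >> h.py <<'E'
from scipy.spatial.transform import Rotation as Ro
def goal(pos,ang,tilt,rots=True):
    """tool y at world angle ang (deg), leaning: tilt about tool y axis dir (deg)"""
    a=np.radians(ang);y=np.array([np.cos(a),np.sin(a),0]);z=np.array([0,0,-1.]);R=np.c_[np.cross(y,z),y,z]
    R=Ro.from_rotvec(np.radians(tilt)*y).as_matrix()@R
    o=arm.observe();d=Ro.from_matrix(R@np.array(o['eef_rot']).T).as_rotvec()/np.pi
    print('now',np.round(o['position'],4),'off',((np.array(pos)-o['position'])/.4).round(4),'rot',d.round(4))
E
python3 - <<'E'
from h import *
s=snap('wrist','w3.png');o=arm.observe();print(o['position'],np.round(o['eef_rot'],3).tolist())
im=s['frame'];m=(im.min(2)>185).astype(np.uint8)
for c in cv2.findContours(m,0,2)[0]:
    if cv2.contourArea(c)>1500:
        r=cv2.minAreaRect(c);b=cv2.boxPoints(r);w=np.array([onz(s,*p,0.032) for p in b])
        print('blk',r,w.mean(0).round(4),np.round(w,3)[:,:2].tolist())
goal([.542,.382,.12],1,-45)
E
```

```text
[0.52787193 0.39102719 0.1822389 ] [[-0.044, 0.999, 0.001], [0.999, 0.044, 0.0], [0.0, 0.001, -1.0]]
blk ((306.5899963378906, 343.4079284667969), (63.590728759765625, 36.582733154296875), 6.483074188232422) [0.5237 0.2394 0.032 ] [[0.491, 0.221], [0.495, 0.263], [0.555, 0.258], [0.554, 0.215]]
blk ((333.5, 196.5), (59.0, 71.0), 90.0) [0.5415 0.3873 0.032 ] [[0.511, 0.412], [0.569, 0.414], [0.574, 0.363], [0.512, 0.36]]
blk ((578.9451293945312, 84.993896484375), (101.92829895019531, 178.23648071289062), 6.340191841125488) [0.726  0.4802 0.032 ] [[0.692, 0.419], [0.679, 0.547], [0.754, 0.543], [0.778, 0.413]]
now [0.5279 0.391  0.1822] off [ 0.0353 -0.0226 -0.1556] rot [-0.25   -0.0074 -0.008 ]
```

Request:
jog_arm --offset '[[0.035,-0.02,-0.15],[0.035,-0.02,-0.15],[0.035,-0.02,-0.15],[0.035,-0.02,-0.15],[0.035,-0.02,-0.15],[0.035,-0.02,-0.15],[0.035,-0.02,-0.15],[0.035,-0.02,-0.15]]' --delta_rot '[[-0.25,-0.007,-0.008],[-0.25,-0.007,-0.008],[-0.25,-0.007,-0.008],[-0.25,-0.007,-0.008],[-0.25,-0.007,-0.008],[-0.25,-0.007,-0.008],[-0.25,-0.007,-0.008],[-0.25,-0.007,-0.008]]' --grip '[-1,-1,-1,-1,-1,-1,-1,-1]'

```text
time_s: 2.35
position: [0.5411, 0.3838, 0.1198]
eef_rot: [[-0.015, 1.0, 0.01], [0.704, 0.018, -0.709], [-0.71, -0.003, -0.705]]
contact_force: [-1.3, -1.0, -0.6]
opening: 1.004
grip_force: 0.0
```

```bash
python3 - <<'E'
from h import *
snap('wrist');print(np.round(arm.observe()['q'],1))
goal([.542,.383,.024],1,-45)
E
```

```text
[ 40.7  51.5  74.2 -32.9  87.4  51.2]
now [0.5415 0.3834 0.1205] off [ 0.0012 -0.001  -0.2413] rot [ 0.     -0.0007  0.0001]
```

Request:
jog_arm --offset '[[0.001,-0.001,-0.09],[0.001,-0.001,-0.16],[0.001,-0.001,-0.2],[0.001,-0.001,-0.22],[0.001,-0.001,-0.235],[0.001,-0.001,-0.241],[0.001,-0.001,-0.241],[0.001,-0.001,-0.241]]' --delta_rot '[[0,0,0],[0,0,0],[0,0,0],[0,0,0],[0,0,0],[0,0,0],[0,0,0],[0,0,0]]' --grip '[-1,-1,-1,-1,-1,-1,-1,-1]'

```text
time_s: 3.07
position: [0.5427, 0.3826, 0.0264]
eef_rot: [[-0.011, 1.0, 0.011], [0.708, 0.016, -0.706], [-0.707, 0.0, -0.708]]
contact_force: [-0.3, 0.4, 0.1]
opening: 0.997
grip_force: 0.0
```

Request:
jog_arm --offset '[[0,0,0],[0,0,0],[0,0,0],[0,0,0],[0,0,0],[0,0,0],[0,0,0],[0,0,0]]' --delta_rot '[[0,0,0],[0,0,0],[0,0,0],[0,0,0],[0,0,0],[0,0,0],[0,0,0],[0,0,0]]' --grip '[0,0.5,1,1,1,1,1,1]'

```text
time_s: 3.73
position: [0.5426, 0.3827, 0.0262]
eef_rot: [[-0.011, 1.0, 0.011], [0.707, 0.016, -0.707], [-0.707, 0.0, -0.707]]
contact_force: [-0.2, 1.0, 5.8]
opening: 0.69
grip_force: 64.8
```

```bash
python3 - <<'E'
from h import *
s=snap('side','s4.png')
i=s['frame'][150:350,200:440,::-1];cv2.imwrite('pics/s4.png',cv2.resize(i,(720,600)))
E
```

```text
(no output)
```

View pics/s4.png

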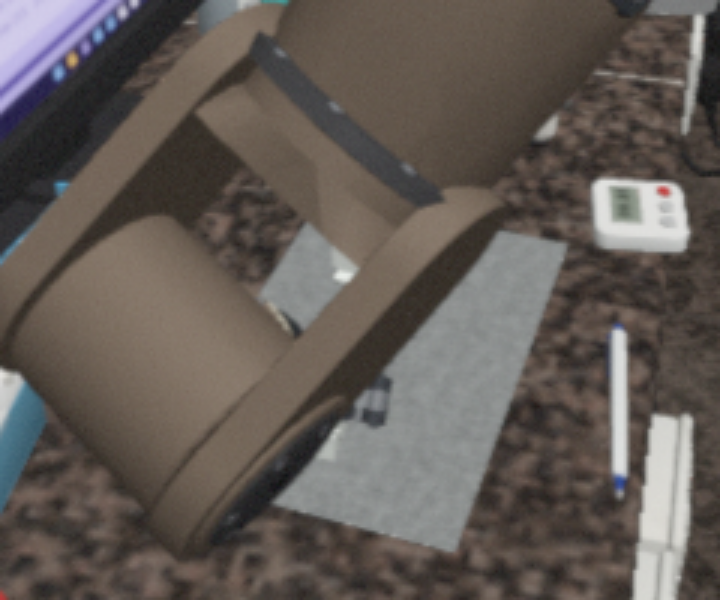

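Grip is firm at 64.8 N, block width about 60 mm. The arm hides the block in this view, but a white face shows at about (335,440). Lift and turn.

Request:
jog_arm --offset '[[0,0,0.05],[0,0,0.13],[0,0,0.22],[0,0,0.3],[0,0,0.33],[0,0,0.33],[0,0,0.33],[0,0,0.33]]' --delta_rot '[[0,0,0],[0,0,0],[0.04,0,0],[0.08,0,0],[0.12,0.002,0],[0.16,0.003,0],[0.2,0.004,0],[0.24,0.004,0]]' --grip '[1,1,1,1,1,1,1,1]'

```text
time_s: 4.45
position: [0.5427, 0.3826, 0.1588]
eef_rot: [[-0.016, 1.0, 0.003], [0.999, 0.016, -0.029], [-0.029, 0.002, -1.0]]
contact_force: [1.0, -0.0, -1.2]
opening: 0.692
grip_force: 64.4
```

Request:
jog_arm --offset '[[0,0,0],[0,0,0],[0,0,0],[0,0,0],[0,0,0],[0,0,0],[0,0,0],[0,0,0]]' --delta_rot '[[0.04,0.001,0],[0.08,0.001,0],[0.12,0.002,0],[0.16,0.003,0],[0.2,0.004,0],[0.24,0.004,0],[0.26,0.004,0],[0.26,0.004,0]]' --grip '[1,1,1,1,1,1,1,1]'

```text
time_s: 5.12
position: [0.5424, 0.3806, 0.1558]
eef_rot: [[-0.009, 1.0, -0.012], [0.708, 0.014, 0.706], [0.706, -0.002, -0.708]]
contact_force: [-0.2, -0.8, -1.5]
opening: 0.691
grip_force: 64.5
```

```bash
python3 - <<'E'
from h import *
s=snap('side','s5.png')
i=s['frame'][100:350,180:480,::-1];cv2.imwrite('pics/s5.png',cv2.resize(i,(720,600)))
print(np.round(arm.observe()['q'],1))
goal([.542,.383,.03],1,45)
E
```

```text
[ 15.1  36.8 103.2  64.4  49.1 -34.2]
now [0.5424 0.3811 0.1562] off [-0.0011  0.0048 -0.3154] rot [ 0.0021 -0.0007  0.0007]
```

View pics/s5.png

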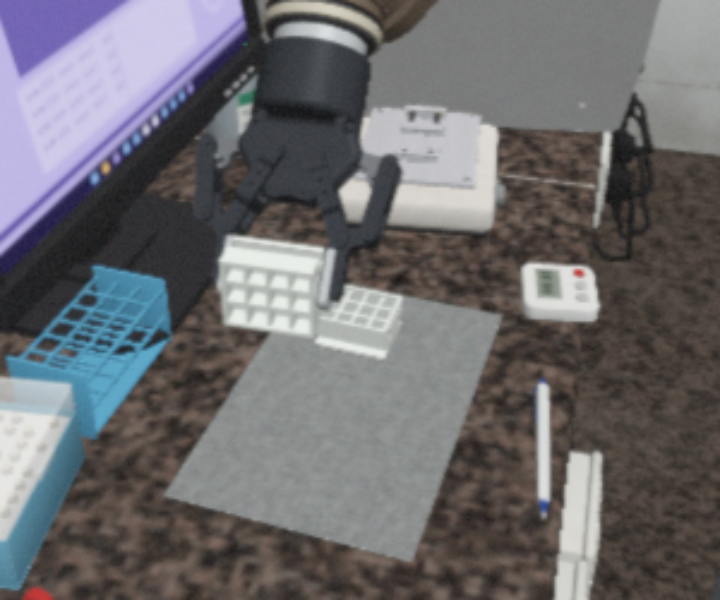

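The block is held with wells facing +y, at about (270,285), and the other block is undisturbed at (365,320). Setting it down on its grooved side.

Request:
jog_arm --offset '[[0,0,-0.09],[0,0,-0.18],[0,0,-0.25],[0,0,-0.29],[0,0,-0.31],[0,0,-0.319],[0,0,-0.319],[0,0,-0.319]]' --delta_rot '[[0,0,0],[0,0,0],[0,0,0],[0,0,0],[0,0,0],[0,0,0],[0,0,0],[0,0,0]]' --grip '[1,1,1,1,1,1,1,1]'

```text
time_s: 5.83
position: [0.5427, 0.3828, 0.0308]
eef_rot: [[-0.014, 1.0, -0.012], [0.71, 0.018, 0.704], [0.704, 0.001, -0.71]]
contact_force: [-0.2, -0.2, -0.6]
opening: 0.689
grip_force: 64.5
```

Request:
jog_arm --offset '[[0,0,0],[0,0,0],[0,0,0],[0,0,0],[0,0,0],[0,0,0],[0,0,0],[0,0,0]]' --delta_rot '[[0,0,0],[0,0,0],[0,0,0],[0,0,0],[0,0,0],[0,0,0],[0,0,0],[0,0,0]]' --grip '[0.2,-0.2,-0.6,-1,-1,-1,-1,-1]'

```text
time_s: 6.5
position: [0.5423, 0.3824, 0.0296]
eef_rot: [[-0.012, 1.0, -0.012], [0.71, 0.017, 0.704], [0.704, 0.0, -0.71]]
contact_force: [0.5, 0.6, 0.3]
opening: 0.999
grip_force: 0.0
```

Retreat along the tool axis, mainly upwards, then tilt to the other side.

Request:
jog_arm --offset '[[0,0,0.06],[0,0,0.14],[0,0,0.23],[0,0,0.3],[0,0,0.33],[0,0,0.33],[0,0,0.33],[0,0,0.33]]' --delta_rot '[[0,0,0],[0,0,0],[0,0,0],[-0.02,0,0],[-0.06,0,0],[-0.1,0,0],[-0.14,-0.002,0],[-0.18,-0.003,0]]' --grip '[-1,-1,-1,-1,-1,-1,-1,-1]'

```text
time_s: 7.17
position: [0.543, 0.382, 0.163]
eef_rot: [[-0.016, 1.0, -0.002], [0.967, 0.016, 0.256], [0.256, 0.002, -0.967]]
contact_force: [-1.0, -0.3, -1.3]
opening: 0.996
grip_force: 0.0
```

Request:
jog_arm --offset '[[0,0,0],[0,0,0],[0,0,0],[0,0,0],[0,0,0],[0,0,0],[0,0,0],[0,0,0]]' --delta_rot '[[-0.04,0,0],[-0.08,0,0],[-0.12,0,0],[-0.16,0,0],[-0.2,0,0],[-0.24,0,0],[-0.28,0,0],[-0.31,-0.003,0]]' --grip '[-1,-1,-1,-1,-1,-1,-1,-1]'

```text
time_s: 7.83
position: [0.5421, 0.3831, 0.1615]
eef_rot: [[-0.014, 1.0, 0.003], [0.754, 0.013, -0.657], [-0.657, -0.007, -0.754]]
contact_force: [0.5, 0.0, -0.3]
opening: 1.001
grip_force: 0.0
```

```bash
python3 - <<'E'
from h import *
arm.snapshot('side')
s=snap('top');t=s['frame'];w=snap('wrist')
r=lambda i,x,y,a,b:cv2.resize(i[y:y+b,x:x+a],(400,300),interpolation=cv2.INTER_CUBIC)
cv2.imwrite('pics/c6.png',np.hstack([r(t,195,145,120,90),cv2.resize(w['frame'],(400,300))])[:,:,::-1])
print(s['frame'].shape)
goal([.542,.397,.03],1,-45)
E
```

```text
(400, 640, 3)
now [0.5416 0.3832 0.1599] off [ 0.001   0.0346 -0.3247] rot [-0.0241 -0.0035  0.0012]
```

View pics/c6.png

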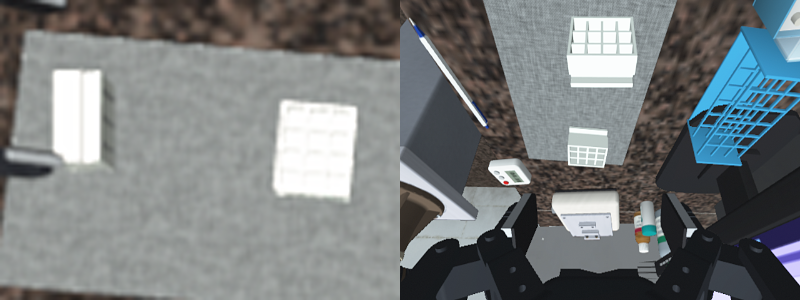

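The block stands on its side with wells facing +y, at top crop (77,117) and wrist crop (600,50). The other block is untouched. Grasping it 10 mm to the +y side of centre.

```bash
python3 - <<'E'
from h import *
s=snap('top')
print([onz(s,u,v,.052).round(4) for u,v in [(210.6,166),(225.6,166),(225.6,194),(210.6,194)]])
goal([.542,.402,.029],1,-45)
E
```

```text
[array([0.5724, 0.4049, 0.052 ]), array([0.5723, 0.3719, 0.052 ]), array([0.5096, 0.3704, 0.052 ]), array([0.5097, 0.4031, 0.052 ])]
now [0.542  0.3826 0.1608] off [-1.000e-04  4.850e-02 -3.296e-01] rot [-0.0247 -0.0031  0.0015]
```

Request:
jog_arm --offset '[[0,0.043,-0.05],[0,0.043,-0.13],[0,0.043,-0.21],[0,0.043,-0.27],[0,0.043,-0.31],[0,0.043,-0.33],[0,0.043,-0.33],[0,0.043,-0.33]]' --delta_rot '[[-0.025,-0.003,0.001],[-0.025,-0.003,0.001],[-0.025,-0.003,0.001],[-0.025,-0.003,0.001],[-0.025,-0.003,0.001],[-0.025,-0.003,0.001],[-0.025,-0.003,0.001],[-0.025,-0.003,0.001]]' --grip '[-1,-1,-1,-1,-1,-1,-1,-1]'

```text
time_s: 8.7
position: [0.5428, 0.3996, 0.0308]
eef_rot: [[-0.009, 1.0, 0.012], [0.706, 0.015, -0.709], [-0.709, 0.002, -0.706]]
contact_force: [-0.0, -0.0, 0.2]
opening: 1.006
grip_force: 0.0
```

Request:
jog_arm --offset '[[0,0,0],[0,0,0],[0,0,0],[0,0,0],[0,0,0],[0,0,0],[0,0,0],[0,0,0]]' --delta_rot '[[0,0,0],[0,0,0],[0,0,0],[0,0,0],[0,0,0],[0,0,0],[0,0,0],[0,0,0]]' --grip '[0,0.5,1,1,1,1,1,1]'

```text
time_s: 9.37
position: [0.5427, 0.4002, 0.0314]
eef_rot: [[-0.009, 1.0, 0.013], [0.705, 0.016, -0.709], [-0.709, 0.003, -0.705]]
contact_force: [-0.1, 2.1, 6.4]
opening: 0.692
grip_force: 65.0
```

Request:
jog_arm --offset '[[0,0,0.05],[0,0,0.13],[0,0,0.22],[0,0,0.3],[0,0,0.33],[0,0,0.33],[0,0,0.33],[0,0,0.33]]' --delta_rot '[[0,0,0],[0,0,0],[0.04,0,0],[0.08,0,0],[0.12,0.002,0],[0.16,0.003,0],[0.2,0.004,0],[0.24,0.004,0]]' --grip '[1,1,1,1,1,1,1,1]'

```text
time_s: 10.03
position: [0.5426, 0.4, 0.1638]
eef_rot: [[-0.015, 1.0, 0.005], [0.999, 0.015, -0.032], [-0.032, 0.004, -0.999]]
contact_force: [0.0, 0.9, -1.7]
opening: 0.695
grip_force: 64.5
```

Request:
jog_arm --offset '[[0,0,0],[0,0,0],[0,0,0],[0,0,0],[0,0,0],[0,0,0],[0,0,0],[0,0,0]]' --delta_rot '[[0.04,0.001,0],[0.08,0.001,0],[0.12,0.002,0],[0.16,0.003,0],[0.2,0.004,0],[0.24,0.004,0],[0.26,0.004,0],[0.26,0.004,0]]' --grip '[1,1,1,1,1,1,1,1]'

```text
time_s: 10.7
position: [0.5424, 0.3979, 0.1607]
eef_rot: [[-0.008, 1.0, -0.01], [0.71, 0.013, 0.704], [0.704, -0.001, -0.71]]
contact_force: [0.1, -0.3, -2.0]
opening: 0.693
grip_force: 64.5
```

```bash
python3 - <<'E'
from h import *
s=snap('side','s7.png')
i=s['frame'][100:350,180:480,::-1];cv2.imwrite('pics/s7.png',cv2.resize(i,(720,600)))
goal([.542,.385,.028],1,45)
E
```

```text
now [0.5424 0.3984 0.161 ] off [-0.001  -0.0334 -0.3326] rot [ 0.0031 -0.0005  0.0012]
```

View pics/s7.png

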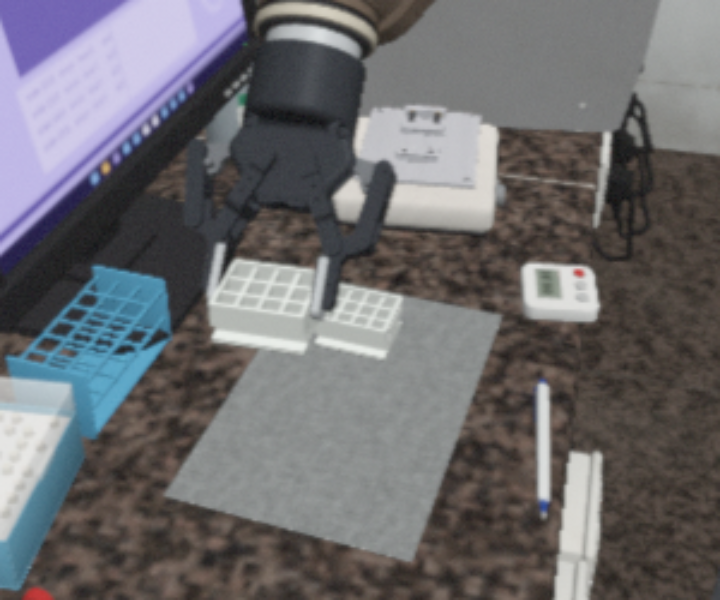

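Wells are now up: the block is held at about (262,290). Lowering it to the mat.

Request:
jog_arm --offset '[[0,-0.02,-0.09],[0,-0.03,-0.18],[0,-0.03,-0.25],[0,-0.03,-0.29],[0,-0.03,-0.31],[0,-0.03,-0.325],[0,-0.03,-0.329],[0,-0.03,-0.329]]' --delta_rot '[[0,0,0],[0,0,0],[0,0,0],[0,0,0],[0,0,0],[0,0,0],[0,0,0],[0,0,0]]' --grip '[1,1,1,1,1,1,1,1]'

```text
time_s: 11.42
position: [0.5424, 0.3881, 0.0307]
eef_rot: [[-0.012, 1.0, -0.011], [0.713, 0.016, 0.701], [0.701, 0.001, -0.713]]
contact_force: [0.5, 0.4, -0.8]
opening: 0.687
grip_force: 64.5
```

Request:
jog_arm --offset '[[0,0,-0.002],[0,0,-0.004],[0,0,-0.006],[0,0,-0.006],[0,0,-0.006],[0,0,-0.006],[0,0,-0.006],[0,0,-0.006]]' --delta_rot '[[0,0,0],[0,0,0],[0,0,0],[0,0,0],[0,0,0],[0,0,0],[0,0,0],[0,0,0]]' --grip '[1,1,1,1,1,1,1,1]'

```text
time_s: 12.08
position: [0.5423, 0.3876, 0.0276]
eef_rot: [[-0.011, 1.0, -0.011], [0.712, 0.015, 0.702], [0.702, -0.0, -0.713]]
contact_force: [1.0, 0.9, 0.1]
opening: 0.69
grip_force: 64.5
```

Request:
jog_arm --offset '[[0,0,0],[0,0,0],[0,0,0],[0,0,0],[0,0,0.02],[0,0,0.08],[0,0,0.16],[0,0,0.24]]' --delta_rot '[[0,0,0],[0,0,0],[0,0,0],[0,0,0],[0,0,0],[0,0,0],[0,0,0],[-0.03,0,0]]' --grip '[0.2,-0.4,-1,-1,-1,-1,-1,-1]'

```text
time_s: 12.75
position: [0.5417, 0.3866, 0.1186]
eef_rot: [[-0.008, 1.0, -0.014], [0.766, 0.015, 0.643], [0.643, -0.006, -0.766]]
contact_force: [0.2, 0.4, -0.6]
opening: 1.002
grip_force: 0.0
```

Request:
jog_arm --offset '[[0,0,0.05],[0,0,0.09],[0,0,0.1],[0,0,0.1],[0,0,0.1],[0,0,0.1],[0,0,0.1],[0,0,0.1]]' --delta_rot '[[-0.04,0,0],[-0.08,0,0],[-0.12,0,0],[-0.16,0,0],[-0.2,0,0],[-0.219,0,0],[-0.219,0,0],[-0.219,0,0]]' --grip '[-1,-1,-1,-1,-1,-1,-1,-1]'

```text
time_s: 13.42
position: [0.5415, 0.3892, 0.159]
eef_rot: [[-0.013, 1.0, -0.012], [1.0, 0.013, 0.009], [0.009, -0.012, -1.0]]
contact_force: [-0.7, 0.1, -0.7]
opening: 1.001
grip_force: 0.0
```

```bash
python3 - <<'E'
from h import *
arm.snapshot('side')
for n in ('wrist','top'):
    s=snap(n,n+'8.png');im=s['frame'];m=(im.min(2)>185).astype(np.uint8)
    for c in cv2.findContours(m,0,2)[0]:
        a=cv2.contourArea(c)
        r=cv2.minAreaRect(c);b=cv2.boxPoints(r);w=np.array([onz(s,*p,0.032) for p in b])
        if (1500<a<8000 or (n=='top' and 200<a<900)) and .45<w.mean(0)[0]<.6 and .2<w.mean(0)[1]<.5: print(n,np.round(r[0]),w.mean(0).round(4),np.round(w,3)[:,:2].tolist())
goal([.542,.393,.12],1,0)
E
```

```text
wrist [320. 197.] [0.542  0.3917 0.032 ] [[0.512, 0.416], [0.571, 0.417], [0.574, 0.368], [0.511, 0.367]]
top [289. 190.] [0.5225 0.2325 0.032 ] [[0.492, 0.261], [0.557, 0.257], [0.553, 0.204], [0.488, 0.208]]
now [0.5418 0.3875 0.1584] off [ 0.0006  0.0137 -0.096 ] rot [-0.0038 -0.0044  0.0021]
```

View pics/wrist8.png

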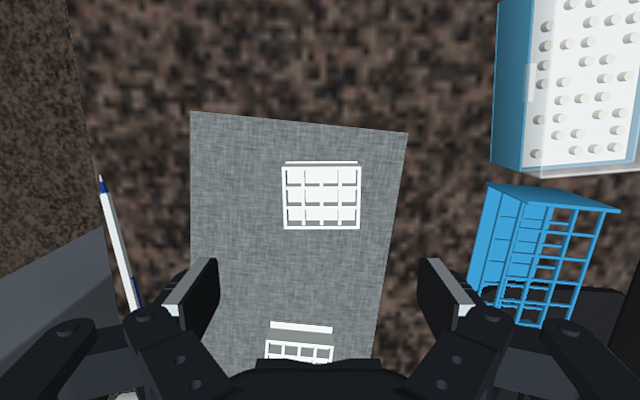

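Block flat on the mat, wells up: the top face spans pixels (282,167) to (361,229). The other block is at (300,350).

```bash
python3 - <<'E'
from h import *
s=snap('wrist')
w=np.array([onz(s,u,v,.032) for u,v in [(282,166),(361,166),(361,230),(283,229)]]);print(w.round(4).tolist(),w.mean(0))
goal([.542,w.mean(0)[1],.027],1,0)
E
```

```text
[[0.5131, 0.4151, 0.032], [0.5723, 0.4158, 0.032], [0.5745, 0.3649, 0.032], [0.5129, 0.3648, 0.032]] [0.54316984 0.39013591 0.032     ]
now [0.5419 0.3872 0.1584] off [ 2.000e-04  7.300e-03 -3.285e-01] rot [-0.0037 -0.0044  0.0023]
```

Request:
jog_arm --offset '[[0,0.007,-0.05],[0,0.007,-0.13],[0,0.007,-0.21],[0,0.007,-0.27],[0,0.007,-0.31],[0,0.007,-0.328],[0,0.007,-0.328],[0,0.007,-0.328]]' --delta_rot '[[-0.004,-0.004,0.002],[-0.004,-0.004,0.002],[-0.004,-0.004,0.002],[-0.004,-0.004,0.002],[-0.004,-0.004,0.002],[-0.004,-0.004,0.002],[-0.004,-0.004,0.002],[-0.004,-0.004,0.002]]' --grip '[-1,-1,-1,-1,-1,-1,-1,-1]'

```text
time_s: 14.28
position: [0.5424, 0.3903, 0.0277]
eef_rot: [[-0.017, 1.0, -0.001], [1.0, 0.017, -0.002], [-0.002, -0.001, -1.0]]
contact_force: [1.3, -0.2, -0.4]
opening: 1.002
grip_force: 0.0
```

Request:
jog_arm --offset '[[0,0,0],[0,0,0],[0,0,0],[0,0,0],[0,0,0],[0,0,0],[0,0,0],[0,0,0]]' --delta_rot '[[0,0,0],[0,0,0],[0,0,0],[0,0,0],[0,0,0],[0,0,0],[0,0,0],[0,0,0]]' --grip '[0,0.5,1,1,1,1,1,1]'

```text
time_s: 14.95
position: [0.5426, 0.3909, 0.0288]
eef_rot: [[-0.017, 1.0, 0.001], [1.0, 0.017, -0.001], [-0.001, 0.001, -1.0]]
contact_force: [-0.5, 0.1, 6.7]
opening: 0.691
grip_force: 65.4
```

```bash
python3 - <<'E'
from h import *
o=arm.observe();print(o['position'],np.round(o['eef_rot'],3).tolist())
goal([.53,0.05,.20],6,0)
E
```

```text
[0.54256527 0.39092742 0.02879166] [[-0.017, 1.0, 0.001], [1.0, 0.017, -0.001], [-0.001, 0.001, -1.0]]
now [0.5426 0.3909 0.0288] off [-0.0314 -0.8523  0.428 ] rot [0.0002 0.0004 0.0278]
```

Request:
jog_arm --offset '[[0,0,0.08],[0,0,0.18],[0,0,0.27],[0,0,0.36],[0,-0.02,0.43],[0,-0.1,0.43],[-0.02,-0.2,0.43],[-0.03,-0.3,0.43]]' --delta_rot '[[0,0,0],[0,0,0],[0,0,0],[0,0,0],[0,0,0.01],[0,0,0.02],[0,0,0.028],[0,0,0.028]]' --grip '[1,1,1,1,1,1,1,1]'

```text
time_s: 15.62
position: [0.529, 0.2698, 0.2003]
eef_rot: [[-0.109, 0.994, 0.001], [0.994, 0.109, -0.001], [-0.001, 0.001, -1.0]]
contact_force: [0.5, -1.5, -1.7]
opening: 0.685
grip_force: 65.2
```

Request:
jog_arm --offset '[[0,-0.1,0],[0,-0.2,0],[0,-0.3,0],[0,-0.4,0],[0,-0.5,0],[0,-0.6,0],[-0.01,-0.7,0],[-0.01,-0.8,0]]' --delta_rot '[[0,0,0],[0,0,0],[0,0,0],[0,0,0],[0,0,0],[0,0,0],[0,0,0],[0,0,0]]' --grip '[1,1,1,1,1,1,1,1]'

```text
time_s: 16.28
position: [0.5251, -0.0511, 0.2]
eef_rot: [[-0.105, 0.994, 0.0], [0.994, 0.105, -0.002], [-0.002, 0.0, -1.0]]
contact_force: [0.8, 0.6, -0.4]
opening: 0.69
grip_force: 65.2
```

```bash
python3 - <<'E'
from h import *
for k in range(3): s=arm.snapshot('wrist')
s=snap('wrist','w9.png')
o=arm.observe();print(o['position'],np.round(o['eef_rot'],3).tolist())
cv2.imwrite('pics/w9c.png',cv2.resize(s['frame'][20:320,120:520,::-1],(800,600)))
E
```

```text
[ 0.52584468 -0.05026228  0.19972025] [[-0.103, 0.995, 0.0], [0.995, 0.103, -0.002], [-0.002, 0.0, -1.0]]
```

View pics/w9c.png

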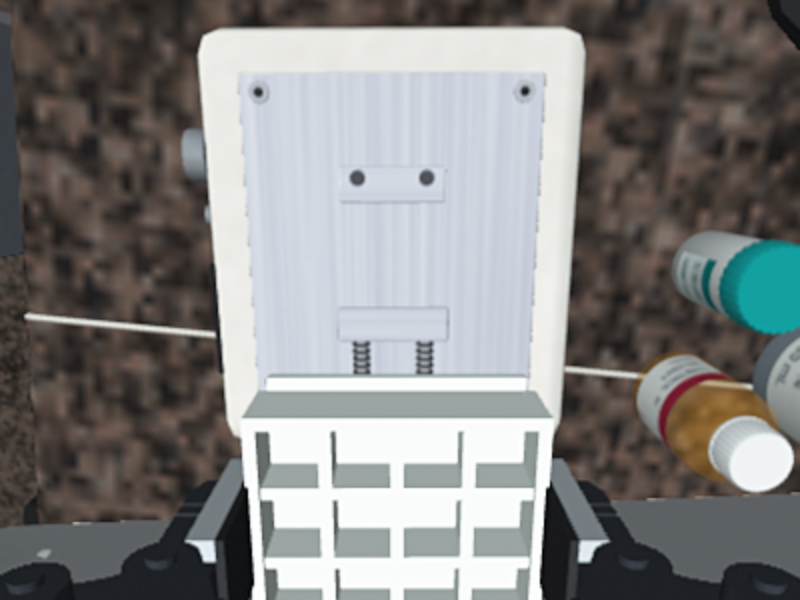

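The holder is clear: fixed jaw at crop (340–444, 166–201), sprung jaw at (338–448, 307–340). The held block's +y top edge is at row ~418 and its foot edge at row ~376.

```bash
python3 - <<'E'
from h import *
s=arm.snapshot('wrist');o=arm.observe();p=np.array(o['position']);R=np.array(o['eef_rot'])
g=lambda u,v,z:onz(s,120+u/2,20+v/2,z)
P=lambda *a:np.array([g(*q) for q in a])
f=P((340,201,.062),(444,201,.062));j=P((338,307,.062),(448,307,.062))
sc=P((258,92,.052),(525,91,.052))
for n,a in (('fixed',f),('jaw',j),('screws',sc)):
    d=a[1]-a[0];print(n,a.round(4)[:,:2].tolist(),np.linalg.norm(d).round(4),'ang',np.degrees(np.arctan2(d[1],d[0])).round(2))
print('lipdist',np.linalg.norm(f.mean(0)-j.mean(0)))
v=j.mean(0)-f.mean(0);v/=np.linalg.norm(v);print('seatx dir',v, np.degrees(np.arctan2(v[1],v[0])))
seat=f.mean(0)+22*v/1000;print('seat',seat, j.mean(0)-.019*v)
# held block in tool frame: top +y edge and foot edge
b=P((243,419,p[2]+.0032),(552,417,p[2]+.0032));print('blk top edge tool',(R.T@(b-p).T).T.round(4))
b=P((266,390,p[2]-.0268),(528,390,p[2]-.0268));print('foot bottom edge tool',(R.T@(b-p).T).T.round(4))
E
```

```text
fixed [[0.4992, 0.0061], [0.5381, 0.0101]] 0.0392 ang 5.81
jaw [[0.5015, -0.0345], [0.5446, -0.0301]] 0.0433 ang 5.81
screws [[0.4648, 0.042], [0.5642, 0.0525]] 0.1 ang 6.01
lipdist 0.0406271393531411
seatx dir [ 0.10912289 -0.99402827  0.        ] -83.73524341442828
seat [ 0.52105067 -0.01377037  0.062     ] [ 0.52100999 -0.01339973  0.062     ]
blk top edge tool [[ 0.0246 -0.0288 -0.0032]
 [ 0.0248  0.0297 -0.0033]]
foot bottom edge tool [[ 0.0203 -0.0302  0.0268]
 [ 0.0201  0.0311  0.0268]]
```

```bash
python3 - <<'E'
from h import *
goal([.5208,-.0119,.1352],6,15)
E
```

```text
now [ 0.5258 -0.0492  0.1996] off [-0.0126  0.0933 -0.161 ] rot [0.0835 0.0087 0.    ]
```

Request:
jog_arm --offset '[[-0.012,0.05,0],[-0.012,0.093,-0.03],[-0.012,0.093,-0.08],[-0.012,0.093,-0.12],[-0.012,0.093,-0.15],[-0.012,0.093,-0.16],[-0.012,0.093,-0.16],[-0.012,0.093,-0.16]]' --delta_rot '[[0.03,0.003,0],[0.06,0.006,0],[0.083,0.009,0],[0.083,0.009,0],[0.083,0.009,0],[0.083,0.009,0],[0.083,0.009,0],[0.083,0.009,0]]' --grip '[1,1,1,1,1,1,1,1]'

```text
time_s: 17.2
position: [0.5213, -0.0113, 0.1356]
eef_rot: [[-0.103, 0.994, -0.029], [0.961, 0.107, 0.256], [0.257, -0.001, -0.966]]
contact_force: [-0.1, 0.3, -0.3]
opening: 0.683
grip_force: 65.1
```

```bash
python3 - <<'E'
from h import *
arm.snapshot('side');s=snap('side','s10.png')
cv2.imwrite('pics/s10.png',cv2.resize(s['frame'][90:230,280:450,::-1],(728,600)))
print(arm.observe()['contact_force'])
goal([.5208,-.0119,.0862],6,15)
E
```

```text
[-0.21643934 -0.61126017 -0.37244872]
now [ 0.5215 -0.0117  0.136 ] off [-0.0017 -0.0006 -0.1245] rot [ 0.0006  0.     -0.0006]
```

View pics/s10.png

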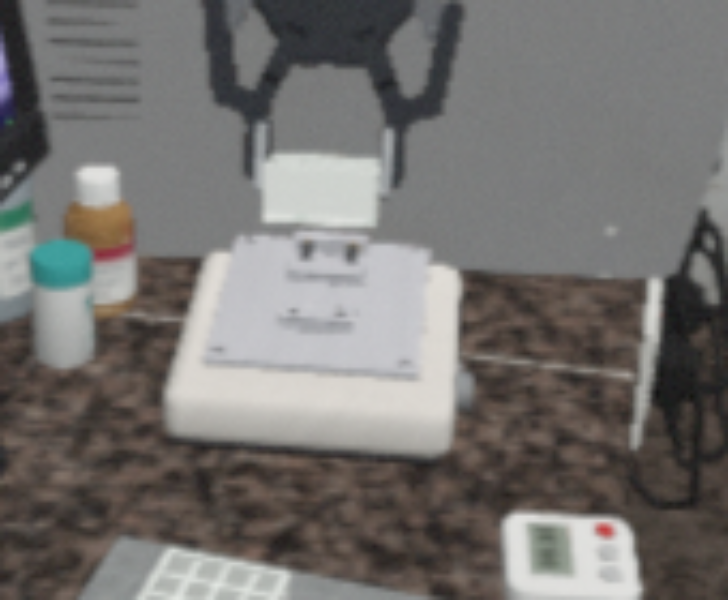

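The block hangs tilted above the holder, at about (320,190) in the crop, with its far edge low. Descending.

Request:
jog_arm --offset '[[-0.001,0,-0.03],[-0.001,0,-0.06],[-0.001,0,-0.085],[-0.001,0,-0.105],[-0.001,0,-0.117],[-0.001,0,-0.123],[-0.001,0,-0.126],[-0.001,0,-0.126]]' --delta_rot '[[0,0,0],[0,0,0],[0,0,0],[0,0,0],[0,0,0],[0,0,0],[0,0,0],[0,0,0]]' --grip '[1,1,1,1,1,1,1,1]'

```text
time_s: 17.97
position: [0.5208, -0.0122, 0.0849]
eef_rot: [[-0.102, 0.994, -0.029], [0.961, 0.106, 0.256], [0.257, -0.001, -0.966]]
contact_force: [-0.1, -0.1, -0.7]
opening: 0.689
grip_force: 65.3
```

```bash
python3 - <<'E'
from h import *
arm.snapshot('side');s=snap('side');print(arm.observe()['contact_force'])
goal([.5208,-.0119,.0852],6,15)
goal([.5223,-.0253,.0852],6,15)
E
```

```text
[-0.17667817 -0.70091771 -0.50107347]
now [ 0.521  -0.0122  0.0851] off [-0.0004  0.0009  0.0004] rot [ 0.0006 -0.0002 -0.0003]
now [ 0.521  -0.0122  0.0851] off [ 0.0034 -0.0326  0.0004] rot [ 0.0006 -0.0002 -0.0003]
```

No contact, at the planned height. Pushing under the sprung lip.

Request:
jog_arm --offset '[[0.0005,-0.005,0],[0.001,-0.01,0],[0.0015,-0.015,0],[0.002,-0.02,0],[0.0025,-0.025,0],[0.003,-0.03,0],[0.0035,-0.033,0],[0.0035,-0.033,0]]' --delta_rot '[[0,0,0],[0,0,0],[0,0,0],[0,0,0],[0,0,0],[0,0,0],[0,0,0],[0,0,0]]' --grip '[1,1,1,1,1,1,1,1]'

```text
time_s: 18.73
position: [0.5221, -0.0254, 0.0848]
eef_rot: [[-0.101, 0.994, -0.029], [0.961, 0.105, 0.256], [0.258, -0.002, -0.966]]
contact_force: [-0.1, 3.3, 0.6]
opening: 0.689
grip_force: 65.2
```

```bash
python3 - <<'E'
from h import *
arm.snapshot('side');s=snap('side');print(arm.observe()['contact_force'])
s=snap('wrist','w11.png');cv2.imwrite('pics/w11.png',cv2.resize(s['frame'][60:360,120:520,::-1],(800,600)))
goal([.5215,-.0186,.0793],6,0)
E
```

```text
[0.06072706 3.07388712 0.91750468]
now [ 0.5221 -0.0252  0.0847] off [-0.0015  0.0166 -0.0136] rot [-0.0824 -0.0092 -0.0003]
```

View pics/w11.png

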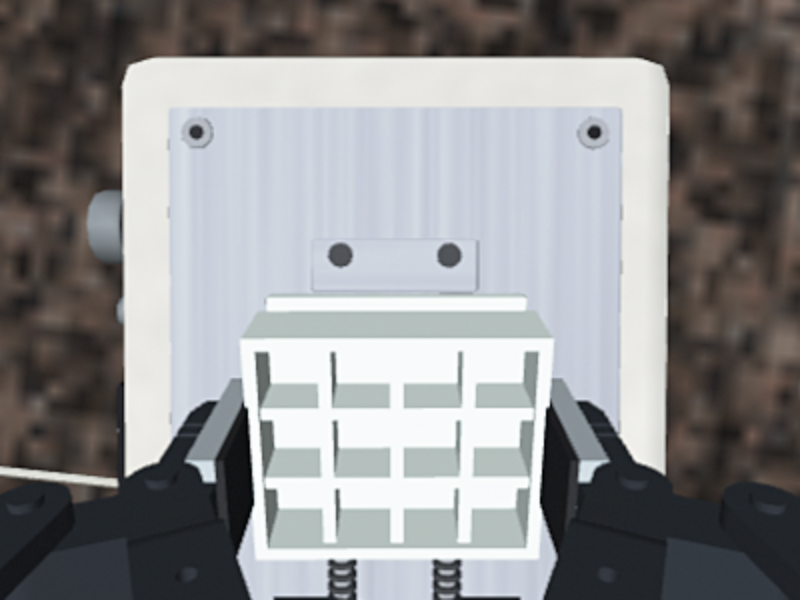

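The foot's near edge (row 296) sits just clear of the fixed lip (row 290) and centred along the jaws (396 vs 395). Force is about 4 N, so the jaw is pushed back. I'll push 1.5 mm further while laying the block flat.

Request:
jog_arm --offset '[[0,-0.003,0],[0,-0.0015,-0.002],[0,0.001,-0.0045],[0,0.004,-0.007],[-0.0005,0.007,-0.0095],[-0.001,0.01,-0.012],[-0.001,0.0125,-0.0137],[-0.001,0.0125,-0.0137]]' --delta_rot '[[0,0,0],[-0.012,-0.001,0],[-0.026,-0.003,0],[-0.04,-0.0045,0],[-0.054,-0.006,0],[-0.068,-0.0075,0],[-0.0825,-0.009,0],[-0.0825,-0.009,0]]' --grip '[1,1,1,1,1,1,1,1]'

```text
time_s: 19.55
position: [0.5215, -0.0195, 0.0791]
eef_rot: [[-0.107, 0.994, -0.001], [0.994, 0.107, -0.003], [-0.003, -0.001, -1.0]]
contact_force: [-1.2, 3.7, -0.3]
opening: 0.69
grip_force: 65.2
```

```bash
python3 - <<'E'
from h import *
arm.snapshot('side');s=snap('side');print(arm.observe()['contact_force'])
s=snap('wrist','w12.png');cv2.imwrite('pics/w12.png',cv2.resize(s['frame'][60:360,120:520,::-1],(800,600)))
goal([.5212,-.0151,.0789],6,0)
E
```

```text
[-1.33780451  3.36319864 -1.18356165]
now [ 0.5216 -0.0202  0.0792] off [-0.0009  0.0127 -0.0007] rot [-0.     -0.0004 -0.0003]
```

I've now viewed 12 pictures, two over the limit of 10, so from here I'll use only numbers. The z force shows nothing resting on the lip. Sliding home under the fixed jaw.

Request:
jog_arm --offset '[[0,0,-0.001],[0,0.003,-0.001],[0,0.005,-0.001],[0,0.007,-0.001],[-0.001,0.009,-0.001],[-0.001,0.011,-0.001],[-0.001,0.0125,-0.001],[-0.001,0.0125,-0.001]]' --delta_rot '[[0,0,0],[0,0,0],[0,0,0],[0,0,0],[0,0,0],[0,0,0],[0,0,0],[0,0,0]]' --grip '[1,1,1,1,1,1,1,1]'

```text
time_s: 20.37
position: [0.5215, -0.0162, 0.0789]
eef_rot: [[-0.106, 0.994, -0.0], [0.994, 0.106, -0.002], [-0.002, -0.001, -1.0]]
contact_force: [-2.0, -6.0, 1.4]
opening: 0.684
grip_force: 65.5
```

```bash
python3 - <<'E'
from h import *
arm.snapshot('side');arm.snapshot('side');print(arm.observe()['contact_force'],arm.observe()['position'])
E
```

```text
[-2.64185045 -6.16434489  1.40926221] [ 0.52149174 -0.01618456  0.07891943]
```

Request:
jog_arm --offset '[[0,0,0],[0,0,0],[0,0,0],[0,0,0],[0,0,0],[0,0,0.005],[0,0,0.015],[0,0,0.03]]' --delta_rot '[[0,0,0],[0,0,0],[0,0,0],[0,0,0],[0,0,0],[0,0,0],[0,0,0],[0,0,0]]' --grip '[0.3,0,-0.3,-0.6,-1,-1,-1,-1]'

```text
time_s: 21.13
position: [0.5213, -0.0153, 0.091]
eef_rot: [[-0.105, 0.994, -0.001], [0.994, 0.105, -0.0], [-0.0, -0.001, -1.0]]
contact_force: [-0.7, -0.5, 0.7]
opening: 1.0
grip_force: 0.0
```

Request:
jog_arm --offset '[[0,0,0.05],[0,0,0.1],[0,0,0.17],[0,0,0.24],[0,0,0.27],[0,-0.06,0.27],[0,-0.1,0.27],[0,-0.1,0.27]]' --delta_rot '[[0,0,0],[0,0,0],[0,0,0],[0,0,0],[0,0,0],[0,0,0],[0,0,0],[0,0,0]]' --grip '[-1,-1,-1,-1,-1,-1,-1,-1]'

```text
time_s: 21.8
position: [0.5215, -0.0572, 0.1998]
eef_rot: [[-0.104, 0.995, 0.001], [0.995, 0.104, -0.001], [-0.001, 0.001, -1.0]]
contact_force: [0.9, 0.1, -1.6]
opening: 1.004
grip_force: 0.0
```

```bash
python3 - <<'E'
from h import *
arm.snapshot('side');arm.snapshot('side')
s=snap('wrist','w13.png');im=s['frame'];print(arm.observe()['position'])
# platform-frame region around seat, neutral very bright = block
m=(im.min(2)>222).astype(np.uint8)
u,v=proj(s,np.array([.521,-.0136,.082]));print('expected centre',u,v)
for c in cv2.findContours(m,0,2)[0]:
    if cv2.contourArea(c)>60:
        r=cv2.minAreaRect(c);b=cv2.boundingRect(c)
        if abs(b[0]+b[2]/2-u)<90 and abs(b[1]+b[3]/2-v)<90:print(b,cv2.contourArea(c),np.round(r[2],1))
X=np.array([.106,-.9944]);
for z,n in((.082,'top z'),):
  for dx in(-25,25):
    for dy in(-30,30):
      p=np.array([.521,-.0136])+dx/1e3*X+dy/1e3*np.array([.9944,.106]);print('pred corner',dx,dy,np.round(proj(s,np.r_[p,z]),1))
g=im.mean(2);cu=int(u)
for k in(-12,-4,5,14):print('col',cu+k,g[int(v)-90:int(v)+75:1,cu+k].astype(int).tolist())
E
```

```text
[ 0.52121756 -0.05509262  0.19908291]
expected centre 323.42505423242386 146.92964905674543
(281, 114, 88, 74) 5918.5 90.0
(250, 65, 7, 85) 88.0 87.0
(226, 31, 193, 205) 9469.0 90.0
pred corner -25 -30 [279.9 110.6]
pred corner -25 30 [367.  110.3]
pred corner 25 -30 [282.3 181.5]
pred corner 25 30 [364.5 181.2]
col 311 [218, 217, 217, 218, 217, 218, 216, 217, 217, 217, 217, 217, 217, 217, 217, 217, 217, 217, 217, 217, 217, 218, 217, 218, 217, 218, 217, 217, 217, 218, 217, 217, 218, 217, 218, 218, 218, 218, 218, 219, 218, 219, 221, 203, 217, 222, 223, 224, 226, 226, 226, 226, 224, 223, 224, 223, 222, 201, 249, 255, 253, 252, 252, 252, 252, 252, 252, 252, 252, 252, 252, 252, 252, 252, 252, 252, 252, 253, 255, 238, 179, 252, 255, 253, 252, 252, 252, 252, 252, 252, 252, 252, 252, 252, 252, 252, 252, 252, 253, 255, 248, 182, 156, 252, 255, 253, 252, 252, 252, 252, 252, 252, 252, 252, 252, 252, 252, 252, 252, 254, 255, 223, 160, 161, 162, 255, 255, 255, 248, 227, 224, 223, 220, 223, 180, 170, 179, 229, 206, 176, 198, 212, 187, 176, 229, 208, 178, 193, 206, 187, 178, 221, 201, 178, 194, 20
[... 1840 characters left out ...]
221, 221, 222, 221, 221, 221, 221, 222, 221, 222, 223, 222, 223, 223, 222, 222, 223, 223, 224, 225, 208, 223, 229, 195, 133, 97, 76, 113, 116, 188, 226, 226, 223, 221, 196, 252, 255, 253, 252, 252, 252, 252, 252, 252, 252, 252, 252, 252, 252, 252, 252, 252, 252, 252, 253, 255, 239, 179, 254, 255, 253, 252, 252, 252, 252, 252, 252, 252, 252, 252, 252, 252, 252, 252, 252, 253, 255, 249, 182, 156, 255, 255, 253, 252, 252, 252, 252, 252, 252, 252, 252, 252, 252, 252, 252, 252, 254, 255, 213, 157, 162, 161, 255, 255, 255, 247, 226, 222, 223, 222, 225, 185, 145, 89, 130, 197, 127, 72, 179, 177, 97, 114, 201, 136, 71, 168, 180, 101, 103, 199, 136, 69, 170, 175, 99, 105, 200, 132, 75, 127, 159, 153]
```

```bash
python3 - <<'E'
from h import *
s=arm.snapshot('wrist');X=np.array([.106,-.9944]);S=np.array([.521,-.0136])
f=lambda u,v,z:1e3*(onz(s,u,v,z)[:2]-S)
fx=lambda v,z,u=322:(f(u,v,z)@X).round(2)
print('jaw back',fx(99,.062),'blk near top',fx(113.6,.082),'blk far top',fx(184.2,.082),'sprung rear',fx(190,.062),'platform edge etc')
print('w9 sprung rear (rest) and screws for ref')
im=s['frame'];g=im.mean(2).astype(int)
print('row150 left',g[150,272:292].tolist(),'right',g[150,358:378].tolist())
for r in (118,180): print(r,[int(np.argmax(g[r,270:300]>240)+270), int(378-np.argmax(g[r,378:350:-1]>240))])
Y=np.array([.9944,.106]);print('Y ends',f(281,150,.082)@Y,f(368,150,.082)@Y)
# jaw screw circles
m=((g<140)).astype(np.uint8)
for c in cv2.findContours(m[95:115,280:370].copy(),0,2)[0]: print('dark',cv2.boundingRect(c))
for c in cv2.findContours(m[60:80,240:400].copy(),0,2)[0]: print('pscrew',cv2.boundingRect(c))
# left end of row for sprung jaw edges on row 187
print('row187',g[187,285:362].tolist())
# same rest measurement from w9 frame
w=cv2.imread('pics/w9.png').mean(2).astype(int);print('w9 col316 rows 95..200',w[95:200,316].tolist())
E
```

```text
jaw back -33.21 blk near top -23.34 blk far top 26.66 sprung rear 36.16 platform edge etc
w9 sprung rear (rest) and screws for ref
row150 left [222, 222, 222, 222, 222, 224, 224, 224, 223, 222, 233, 251, 255, 255, 202, 143, 251, 255, 253, 252] right [253, 255, 251, 157, 159, 248, 255, 255, 250, 222, 217, 221, 221, 218, 216, 214, 214, 217, 217, 217]
118 [281, 367]
180 [283, 365]
Y ends -30.209903513854403 31.649793398665782
dark (57, 7, 7, 8)
dark (22, 7, 7, 8)
pscrew (148, 0, 5, 5)
pscrew (14, 0, 5, 5)
row187 [221, 221, 222, 222, 222, 222, 221, 219, 217, 216, 227, 230, 224, 224, 224, 225, 225, 224, 224, 224, 224, 224, 224, 224, 224, 224, 224, 224, 224, 224, 224, 224, 223, 224, 223, 224, 224, 224, 224, 223, 224, 223, 223, 223, 223, 223, 223, 223, 223, 224, 223, 223, 224, 223, 223, 223, 224, 223, 223, 223, 222, 223, 223, 226, 209, 204, 224, 223, 220, 217, 216, 215, 216, 219, 219, 220, 219]
w9 col316 rows 95..200 [212, 212, 211, 211, 212, 211, 213, 206, 208, 216, 216, 216, 217, 217, 217, 217, 216, 216, 216, 216, 214, 212, 211, 213, 214, 197, 189, 209, 213, 212, 211, 211, 211, 211, 211, 212, 211, 211, 211, 211, 212, 211, 212, 212, 211, 211, 212, 212, 212, 212, 212, 212, 212, 212, 212, 212, 212, 212, 212, 213, 212, 212, 212, 211, 211, 212, 211, 212, 212, 212, 212, 212, 212, 212, 212, 212, 212, 215, 190, 198, 211, 214, 216, 217, 213, 210, 212, 214, 216, 216, 217, 218, 216, 213, 206, 193, 208, 212, 213, 211, 212, 212, 212, 212, 212]
```

```bash
python3 -c "
from workcell import arm
print(arm.job_done())"
```

```text
the job is handed in; nothing more can be done
None
```

I turned the drained block wells up, clipped it into the shaker holder and handed the job in at about 22 s; no verdict came back. My last wrist-camera measurement put it against the fixed jaw within about 0.2 mm and 0.7 mm off centre along the jaws, with the sprung jaw at about 2.4 mm. The other block was not touched, but I viewed 12 pictures, two over the limit of 10.

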